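Lock the probe boom's collar and hold its telescoping arm out at the third long mark

TASK

The telescoping boom on the worktop carries a probe. First turn the black flat-sided lock collar on top of its column clockwise until its pointer meets the broad locked mark; then squeeze the head of the telescoping arm so that the lock button in its side is pressed in, and pull the arm out until its hairline stands at the third of the long scale marks, counted from the column. Finish while still holding it there, gripping the head with the button pressed (a spring would draw the arm back), and leave the things standing around where they are.

Things in the scene. Friction and masses are not known exactly. Their poses are not given: they have to be found in the camera images.
- stand: Fixed stand of the boom: foot 130 x 110 mm, column, and on it a aluminium sleeve 36 mm wide (z 90 to 125 mm), from 22 mm behind to 160 mm ahead of the column axis. Origin: column axis at the worktop. x axis: along the sleeve, the way the arm extends (roughly to the robot's right, 20 degrees either way); y level, to the left of x (away from the robot); z up. A low tray is fixed under the probe.
- lock_collar (a joint): Collar angle about the column's vertical axis, rad: starts at 0 (open, thin line on the dial) to 0.3, grows clockwise seen from above; 1.2 = white pointer on the locked mark (broad bar, robot's side), end stop 1.25. Friction 0.1 N m, stays where left. Its steel gate blocks the arm's rider, so the arm cannot extend, until it is turned past about 0.85.
- collar_grip (a point): On the collar's vertical axis, 155 mm above the worktop; turns with it. Black block with two flats 44 mm apart, 40 mm long, z 134 to 167 mm; this y axis is square to the flats (close the fingers along it), z up. Screw end in its middle reaches z 172 mm. Flange, gate and rider below reach 62 mm out and up to z 136 mm: keep fingertips above 138 mm.
- telescope (a joint): Extension of the arm along the stand's x axis, m: 0 = home, latched; third long mark = 0.075; end stop 0.105. A spring draws it home with 2.4 N at 0 and 4 N at 0.075; friction about 1 N.
- head_grip (a point): Centre of the grip head on the arm, 200 mm from the column axis when home, 110 mm above the worktop, axes as the stand's. Black block 42 mm along x, 30 mm across y, z 93 to 127 mm, free above and at both sides; the sleeve ends 19 mm from it when home. 38 mm across with the button out, 30.5 pressed. Probe holder 55 mm beyond the centre, up to z 132 mm; its probe hangs to z 48 mm.
- lock_button (a joint): Travel of the spring button, m: grey, 26 x 22 mm, in the middle of the head's -y side (facing the robot); out 8 mm at 0, stop 0.0075, 3 to 6 N. The arm is latched until it is in beyond about 0.0045; squeezing the head along y from above presses it. The head gives no way sideways: put the fingers' middle on the head's centre or up to 2 mm to its +y side, so the button is pressed surely.
- hairline (a point): Middle of the black hairline on the arm's rider, which runs over the scale on the sleeve's top; 50 mm from the column axis when home, moves with the arm. Axes as the stand's.
- third_mark (a point): Middle of the third long mark, 125 mm from the column axis, fixed. The scale lies on the sleeve's top on the -y side of the slot: short thin lines each 5 mm, broad long lines at 25, 50, 75 and 100 mm of extension.
- dye_bottle: Bystander: small white bottle, 42 mm across and 84 mm high, behind the sleeve; origin under its centre.
- marker: Bystander: marker pen 16 x 132 x 18 mm lying behind the sleeve; origin under its centre.
- bench_timer: Bystander: white digital timer 66 x 66 x 19 mm in front of the column; origin under its centre.
- forceps: Bystander: steel forceps 14 x 126 x 11 mm lying in front of the arm; origin under its centre.
- tube_15: Bystander: capped tube 20 x 119 x 20 mm lying to the right; origin under its centre.

How it is judged:
On the way, in this order (a step that is already met when the one before it is completed fails the run):
1. the collar's pointer is on the locked mark, the arm still home (value of joint lock_collar above 1.08 rad and value of joint telescope below 0.012 m), for 0.2 s.
2. the lock button is pressed by the fingers, the arm still near home (value of joint lock_collar above 1.08 rad and value of joint lock_button above 0.004 m and contact force between the fingers and lock_button above 1 N and value of joint telescope below 0.04 m), for 0.1 s.
At the end, for the whole second after the job is handed in: Collar at its locked mark (beyond 1.08 rad); arm at rest, hairline within 5 mm of the third long mark (extension 70 to 80 mm), the fingers gripping the head (over 2 N) with the button pressed in over 4 mm; no bystander more than 30 mm from where it was (value of joint lock_collar above 1.08 rad and value of joint telescope between 0.07 and 0.08 m and velocity of joint telescope between -0.01 and 0.01 m/s and value of joint lock_button above 0.004 m and contact force between the fingers and telescope above 2 N and contact force between the fingers and lock_button above 1 N and distance of each of dye_bottle, marker, bench_timer, forceps, tube_15 from where it was at the start of the episode below 0.03 m); the arm keeps its last pose, push and grip.
It fails at once if a thing standing around is shifted by more than 30 mm (distance of any of dye_bottle, marker, bench_timer, forceps, tube_15 from where it was at the start of the episode above 0.03 m).
It fails at once if the bottle is tipped over (angle between dye_bottle's own z axis and vertical above 0.6 rad).
It also fails if it takes over 48 s, if anything falls off the work surface, if the arm or the gripper's body presses on something with over 40 N, if the wrist force passes 120 N, or if a joint passes its speed limit or range.

ROBOT

A 7-joint arm with a two-finger parallel gripper is mounted at the origin on a cart in front of the work surface, level with it; the furniture and walls round the work are solid. World frame = base frame: x ahead of the robot, y to its left, z up, the work surface at z = 0. Lengths are in m, angles in rad, forces in N, time in s.
With the tool pointing down it reaches from about 0.35 to 0.9 m from the base axis. Payload 19.9 kg.
Tool frame: the origin (TCP) lies on the centre line of the jaws, within the pads' length; the fingertips stand bot.tcp_to_tips ahead of it and the grasp point (between the pads) lies 2 mm behind it (bot.tcp_to_tips is the distance from the TCP to the fingertips, in m); y points along the fingers, x is the direction in which the jaws open and shut, and the axes are right-handed (so a half turn about y gives the same grasp; the last joint's range is limited). The gripper opens to 85 mm and grips with 20 to 120 N. Pads are 22 mm wide; open, the fingers measure 114 mm over their backs; the gripper's body (76 mm by 85 mm) begins 54 mm behind the grasp point. The pads swing forward as they close: fully open they stand 13 mm farther back than shut.
Start: joints at [1.27, 0.417, -0.01, 1.614, 0.005, 1.111, -0.053], TCP at [0.161, -0.604, 0.248] pointing down, gripper open.
Joint ranges: [-2.81, 2.81], [-0.39, 2.02], [-1.27, 1.25], [0.06, 2.57], [-1.19, 4.33], [0.19, 2], [-2.82, 2.82]. Speed limits (rad/s): [1.89, 1.89, 2.39, 2.39, 3.01, 3.01, 3.01].

INTERFACE

Orientations are given as a rotation vector (axis times angle).
In Python, from workcell import bot gives the robot as it stands.
- The arm moves only by the shell command python3 -m inch 'ROWS'. ROWS is text: rows parted by semicolons, each of 7 numbers parted by spaces: the shift along the tool's x, y, z as a fraction of full scale, then the turn, a rotation vector about the tool's x, y, z as a fraction of full scale, then the opening, from -1 (shut) to 1 (fully open). A call has 1 to 5 rows; each row shifts and turns the commanded pose from where the row before left it, along the tool's axes as they then stand; what a row does not reach is not made up. Full scale, the value 1, is 5 cm for a shift and 0.08 rad for a turn. A row lasts 1/8 s, in which the tool goes at most 62.5 mm and 10.7 degrees, less where a joint would pass 70% of its speed; a pose out of reach is approached as far as the arm can. A call with a number of a shift or a turn outside -1 to 1 is refused whole. A call with a gripper value outside its range is refused whole. The fingers move at their own pace and stop on an object; the grip force is fixed at half the most. Time passes only in rows, so rows that do not move let the fingers close. It gives the time, the measured TCP pose, the force and the opening at its end, in the units of the state.
- bot.read_state(): the state, without advancing time (a new reading comes with each control period).
- bot.read_camera(name): name is "scene" or "top"; returns a dict with "frame" (400x640x3 uint8, red, green, blue), "fov_y" (degrees; the focal length in pixels is half the picture's height over the tangent of half this angle, whatever the lens; pixels are square), "cx", "cy" (the principal point, pixels), "dist" ([k1, k2, p1, p2, k3] as OpenCV has them; the pictures are not rectified), "origin" and "rotation" of the camera in the world. Camera axes: x right, y down, z forward; pixel columns grow to the right and rows downward; lengths in m; the calibration is good to about 2 mm. A picture is of the moment at which its call begins. There is no depth.
- bot.sign_off(): hands the job in, once; it reports no verdict.
The state is a dict: "t": time; "joints": joint angles; "qd": joint speeds; "joint_torque": joint torques, N m; "tool_pos": TCP position; "tcp_rot": TCP orientation; "wrist_force": force on the tool from outside, world axes, zero at the start; "wrist_torque": the same for the moment, N m; "opening": opening from 0.0 (shut) to 1.0 (fully open).
Only numpy, scipy, OpenCV 4.12 (cv2) and the standard library are available. Lean on these libraries where they do the work, as an engineer would, in place of code of your own. Each camera call takes 0.05 s, during which the arm holds its last target.

## Working session

There is one attempt and no reset: what is moved stays moved. The work goes in short steps, Python scripts to look and compute and a shell command to move; the robot and the scene stay as the last step left them, time stands still between calls to the robot, and variables do not carry over. Pictures are saved under pics/ and viewed, and the job is handed in when it is done.

```bash
ls; mkdir -p pics; python3 - <<'E'
from workcell import bot
import cv2
print(bot.tcp_to_tips)
for n in("scene","top"):
    c=bot.read_camera(n); cv2.imwrite(f"pics/{n}0.png",c["frame"][:,:,::-1])
    print({k:v for k,v in c.items() if k!="frame"})
print(bot.read_state())
E
```

```text
pics
0.017
{'fov_y': 55.91879896425645, 'cx': 314.7299193296152, 'cy': 200.9588281555463, 'dist': array([0.02032925, 0.        , 0.        , 0.        , 0.        ]), 'origin': array([ 0.89908151, -0.3774866 ,  0.97323333]), 'rotation': array([-2.41024782, -1.14948382,  0.27777298])}
{'fov_y': 42.51818675755884, 'cx': 312.9547680017123, 'cy': 192.38084997181068, 'dist': array([0.05849427, 0.        , 0.        , 0.        , 0.        ]), 'origin': array([ 0.2559825 , -0.07909492,  1.4417418 ]), 'rotation': array([-2.10412475,  2.13239056, -0.20225466])}
{'t': 0.1, 'joints': array([ 1.26947975,  0.41792008, -0.01032394,  1.6140999 ,  0.00469873,
        1.11067622, -0.05296134]), 'qd': array([-0.00127319, -0.00221586, -0.00124112, -0.00181155,  0.00052877,
       -0.00102368, -0.00074398]), 'joint_torque': array([ 3.77078250e-03, -8.65808272e+01,  6.81018177e-01, -4.35636377e+01,
        1.92006928e-02,  4.83180047e-03, -7.27832139e-05]), 'tool_pos': array([ 0.1604976 , -0.60374931,  0.24772501]), 'tcp_rot': array([-1.32038018,  1.01630797, -1.01480938]), 'wrist_force': array([-0.29671435, -0.28826819, -0.39471494]), 'wrist_torque': array([-0.00252062,  0.00168845, -0.0604396 ]), 'opening': 0.998799448388681}
```

View pics/scene0.png

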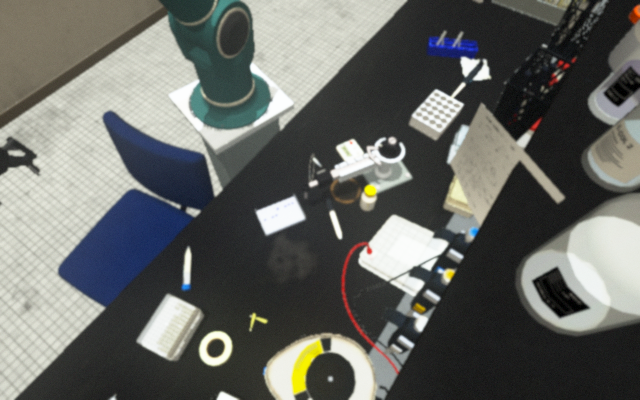

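View pics/top0.png

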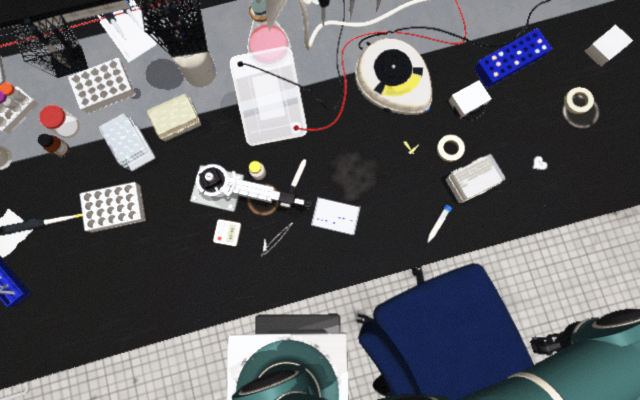

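```bash
cat > h.py <<'E'
import numpy as np, cv2
from scipy.spatial.transform import Rotation as R
from workcell import bot
def K(c):
    f=c["frame"].shape[0]/2/np.tan(np.radians(c["fov_y"])/2)
    return np.array([[f,0,c["cx"]],[0,f,c["cy"]],[0,0,1.]])
def proj(c,P):
    Rw=R.from_rotvec(c["rotation"]).as_matrix()
    rv=cv2.Rodrigues(Rw.T)[0]; t=-Rw.T@c["origin"]
    return cv2.projectPoints(np.atleast_2d(P).astype(float),rv,t,K(c),c["dist"])[0][:,0]
def onplane(c,uv,z):
    p=cv2.undistortPoints(np.array(uv,float).reshape(-1,1,2),K(c),c["dist"])[:,0]
    d=np.c_[p,np.ones(len(p))]@R.from_rotvec(c["rotation"]).as_matrix().T
    o=c["origin"]; z=np.broadcast_to(z,len(p))
    return o+d*((z-o[2])/d[:,2])[:,None]
def crop(c,u,v,w,h,s,name,pts=None):
    im=c["frame"][v:v+h,u:u+w,::-1].copy()
    im=cv2.resize(im,None,fx=s,fy=s,interpolation=cv2.INTER_CUBIC)
    if pts is not None:
        for p in pts: cv2.circle(im,(int((p[0]-u+.5)*s),int((p[1]-v+.5)*s)),3,(0,0,255),1)
    cv2.imwrite("pics/"+name,im)
def st(s=None):
    s=s or bot.read_state()
    M=R.from_rotvec(s["tcp_rot"]).as_matrix()
    print("t",round(s["t"],2),"pos",s["tool_pos"].round(4),"F",s["wrist_force"].round(1),"T",s["wrist_torque"].round(2),"op",round(s["opening"],3),"j",s["joints"].round(2))
    print("x",M[:,0].round(3),"y",M[:,1].round(3),"z",M[:,2].round(3))
    return s,M
E
python3 - <<'E'
from h import *
a=bot.read_camera("top"); b=bot.read_camera("scene")
crop(a,180,150,190,115,4,"t1.png"); crop(b,240,110,190,140,4,"s1.png"); st()
E
```

```text
t 0.2 pos [ 0.1605 -0.6039  0.2479] F [-0.1  0.8 -0.1] T [-0.02 -0.02 -0.05] op 0.997 j [ 1.27  0.42 -0.01  1.61  0.    1.11 -0.05]
x [ 0.257 -0.966 -0.001] y [-0.     0.001 -1.   ] z [ 0.966  0.257 -0.   ]
```

View pics/t1.png

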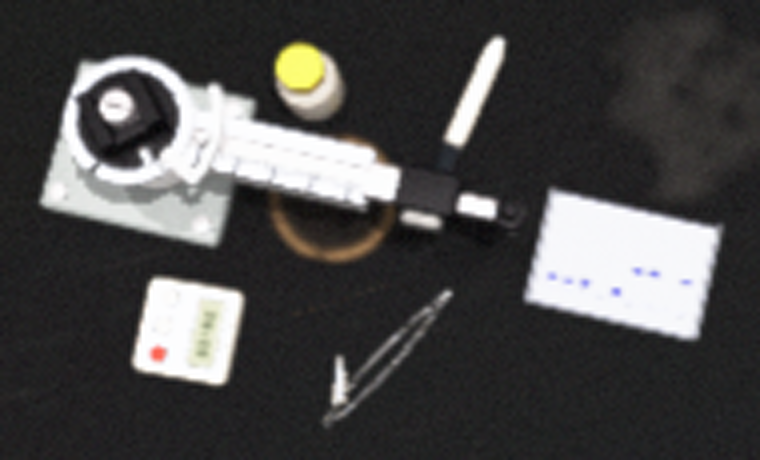

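View pics/s1.png

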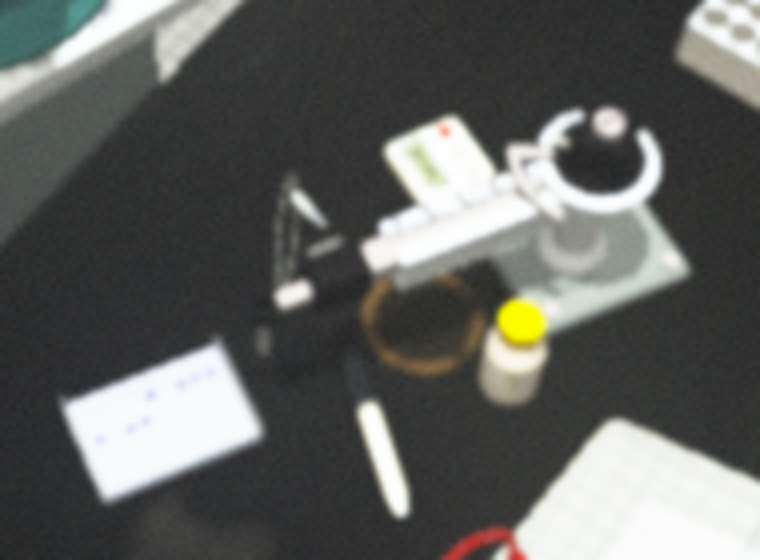

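```bash
python3 - <<'E'
from h import *
f=np.mean([bot.read_camera("top")["frame"].astype(float) for _ in range(4)],0)
g=np.mean([bot.read_camera("scene")["frame"].astype(float) for _ in range(4)],0)
a=bot.read_camera("top"); b=bot.read_camera("scene")
up=lambda f:np.clip(255*(f/255)**.6,0,255).astype('uint8')
a["frame"]=up(f);b["frame"]=up(g)
np.savez("c0.npz",f=f,g=g)
crop(a,185,155,60,45,13,"t2.png"); crop(b,365,125,50,45,13,"s2.png"); crop(a,235,170,80,45,10,"t3.png")
p=onplane(a,[(208.75,175.5)],.172);q=onplane(b,[(391.75,140)],.172);print(p,q)
E
```

```text
[[0.55204764 0.18636751 0.172     ]] [[0.55063298 0.18446716 0.172     ]]
```

View pics/t2.png

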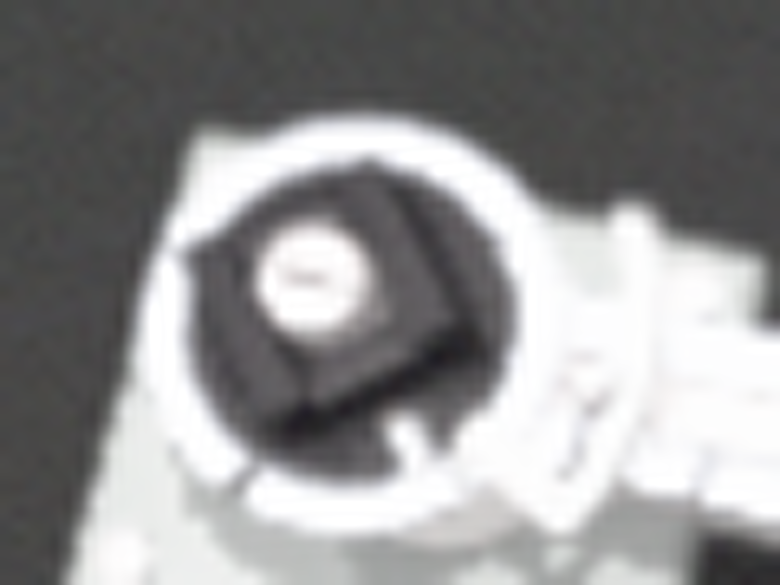

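View pics/s2.png

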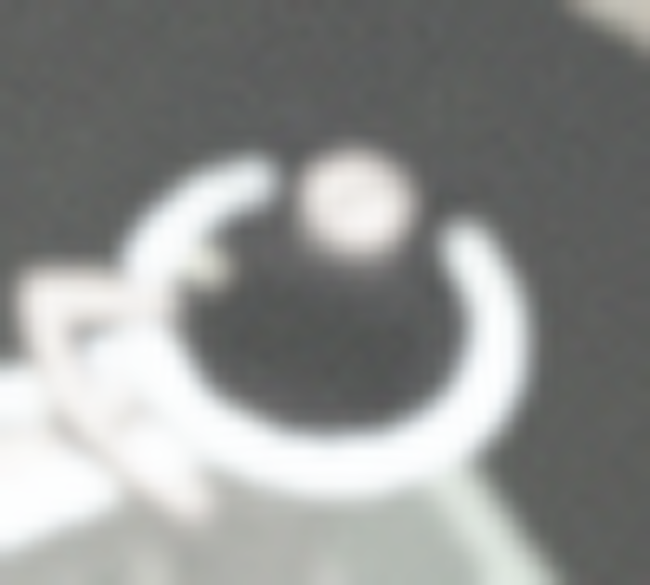

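View pics/t3.png

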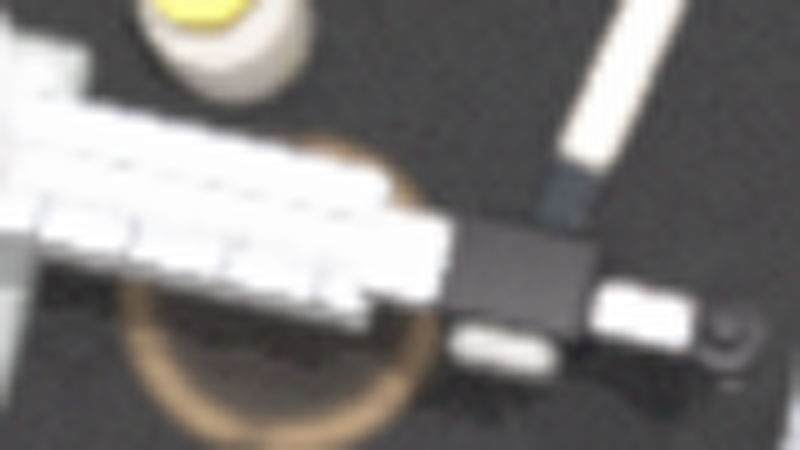

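```bash
cat > fit.py <<'E'
from h import *
d=np.load("c0.npz"); a=bot.read_camera("top"); b=bot.read_camera("scene")
up=lambda f:np.clip(255*(f/255)**.6,0,255).astype('uint8')
a["frame"]=up(d["f"]);b["frame"]=up(d["g"])
def W(o,yaw,P):
    P=np.atleast_2d(P); c,s=np.cos(yaw),np.sin(yaw)
    return np.c_[o[0]+c*P[:,0]-s*P[:,1],o[1]+s*P[:,0]+c*P[:,1],P[:,2]]
def box(cx,cy,lx,ly,z0,z1):
    return [(cx+sx*lx/2,cy+sy*ly/2,z) for z in(z0,z1) for sx,sy in((-1,-1),(1,-1),(1,1),(-1,1))]
E_=[(0,1),(1,2),(2,3),(3,0),(4,5),(5,6),(6,7),(7,4),(0,4),(1,5),(2,6),(3,7)]
def draw(c,u,v,w,h,s,name,boxes):
    im=cv2.resize(c["frame"][v:v+h,u:u+w,::-1],None,fx=s,fy=s,interpolation=cv2.INTER_CUBIC)
    for P,col in boxes:
        q=(proj(c,P)-[u,v]+.5)*s
        for i,j in E_: cv2.line(im,tuple(int(x) for x in q[i]),tuple(int(x) for x in q[j]),col,1)
    cv2.imwrite("pics/"+name,im)
E
python3 - <<'E'
from fit import *
# head top corners from t3 (pix)
A=np.array([(452,215),(600,240),(583,333),(440,305)])/10+[235,170]-.5
h=onplane(a,A,.127); print(h)
hc=h.mean(0); o=onplane(a,[(208.6,175.9)],.172)[0]; 
yaw=np.arctan2(*(hc-o)[[1,0]]); print(o,hc,yaw,np.linalg.norm((hc-o)[:2]))
ob=onplane(b,[(391.9,140)],.172)[0]
# block edges direction in world
e=onplane(a,np.array([(205,250),(370,165),(445,325),(310,390)])/13+[185,155]-.5,.167)
v=[e[1]-e[0],e[2]-e[3],e[2]-e[1],e[3]-e[0]]
print(e,[ (np.degrees(np.arctan2(x[1],x[0])),np.linalg.norm(x)) for x in v])
np.save("o.npy",[o[0],o[1],yaw])
for k,by in enumerate([np.arctan2(v[0][1],v[0][0])]):
  for n,(lx,ly) in enumerate([(.044,.040),(.040,.044)]):
    P=W(o,by,box(0,0,lx,ly,.134,.167))
    draw(a,185,155,60,45,13,f"k{n}.png",[(P,(0,0,255))])
H=W(o,yaw,box(.2,0,.042,.030,.093,.127)); S=W(o,yaw,box(.069,0,.182,.036,.09,.125));F=W(o,yaw,box(0,0,.13,.11,0,.0001))
draw(a,190,150,130,70,6,"k3.png",[(H,(0,0,255)),(S,(0,255,0)),(F,(255,0,0))])
draw(b,295,120,130,90,6,"k4.png",[(H,(0,0,255)),(S,(0,255,0)),(F,(255,0,0))])
E
```

```text
[[ 0.51859215  0.01012227  0.127     ]
 [ 0.51141929 -0.02842772  0.127     ]
 [ 0.48688709 -0.02386813  0.127     ]
 [ 0.49478622  0.01324999  0.127     ]]
[0.55101473 0.18671916 0.172     ] [ 0.50292119 -0.0072309   0.127     ] -1.813862236308827 0.19982395876422887
[[0.5581058  0.20898384 0.167     ]
 [0.57478694 0.17726854 0.167     ]
 [0.54247157 0.16192679 0.167     ]
 [0.52985801 0.18783602 0.167     ]] [(np.float64(-62.257196479317734), np.float64(0.03583463239407797)), (np.float64(-64.04147980219345), np.float64(0.028816494313193355)), (np.float64(-154.60393000801767), np.float64(0.035772224097430846)), (np.float64(-143.17949484245173), np.float64(0.03528693457215772))]
```

View pics/k0.png

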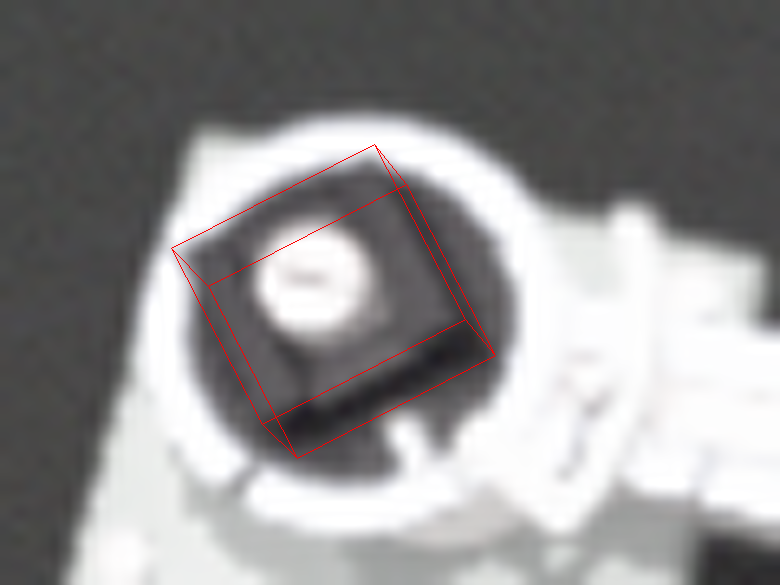

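View pics/k1.png

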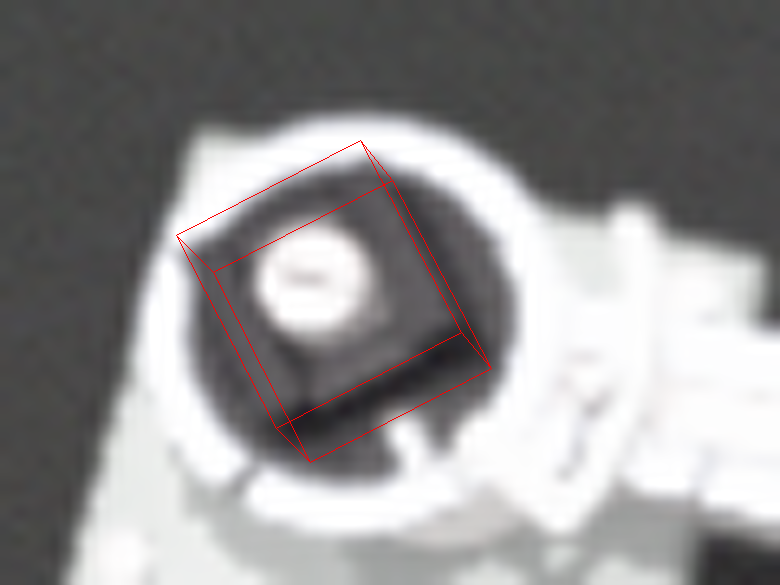

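View pics/k3.png

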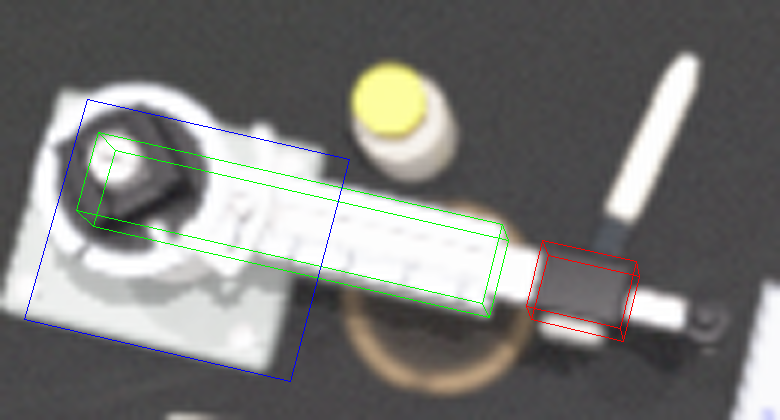

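View pics/k4.png

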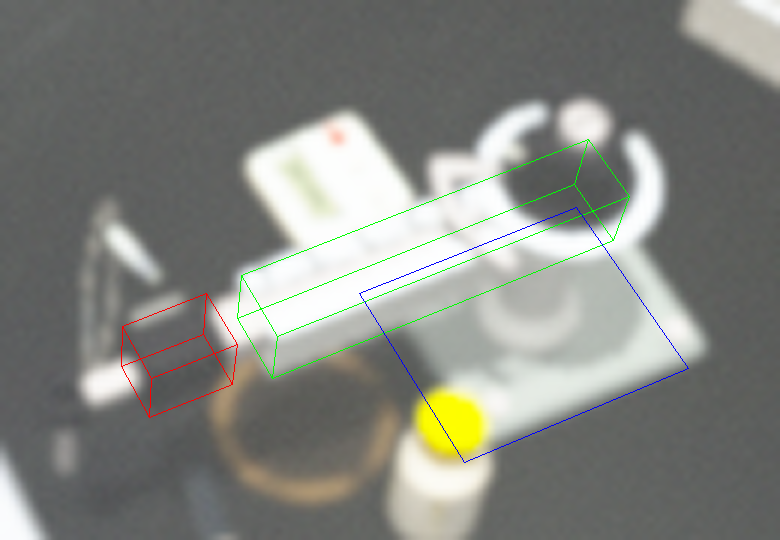

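```bash
python3 - <<'E'
from fit import *
f=np.mean([bot.read_camera("top")["frame"].astype(float) for _ in range(10)],0)
f=(f*10+d["f"]*4)/14
c=f[162:194,195:230,::-1]
c=np.clip((c-10)*4.5,0,255).astype('uint8')
c=cv2.resize(c,None,fx=20,fy=18.75,interpolation=cv2.INTER_CUBIC)
c=cv2.resize(f[162:192,195:230,::-1].clip(10,70)-10,None,fx=20,fy=20,interpolation=cv2.INTER_CUBIC)*4.2
cv2.imwrite("pics/e1.png",c.clip(0,255).astype('uint8'))
E
```

```text
(no output)
```

View pics/e1.png

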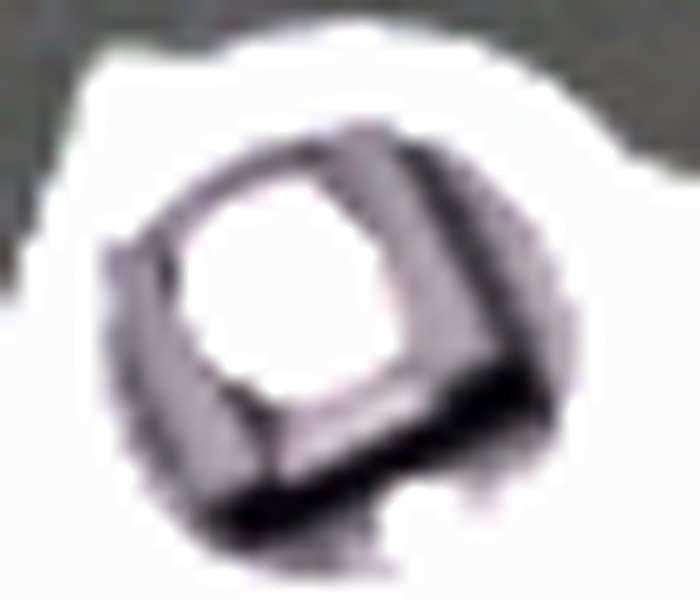

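```bash
python3 -m inch '-.8 0 .7 0 0 0 1;-.8 0 .7 0 0 0 1;-.8 0 .7 0 0 0 1;-.8 0 .7 0 0 0 1;-.8 0 .7 0 0 0 1'; python3 -m inch '-.8 0 .7 0 0 0 1;-.8 0 .7 0 0 0 1;-.8 0 .7 0 0 0 1;-.8 0 .7 0 0 0 1;-.8 0 .7 0 0 0 1'; python3 - <<'E'
from fit import *
e=onplane(a,np.array([(205,510),(500,360),(400,150),(495,355),(110,245),(205,510)])/20+[195,162]-.5,.167)
for i in(0,2,4):
    x=e[i+1]-e[i];print(np.degrees(np.arctan2(x[1],x[0])),np.linalg.norm(x))
st()
E
```

```text
t: 2.02
tool_pos: [0.2789, -0.3642, 0.2485]
tcp_rot: [-1.321, 1.015, -1.016]
wrist_force: [0.6, -0.7, 0.4]
opening: 1.001
t: 2.65
tool_pos: [0.3966, -0.126, 0.2486]
tcp_rot: [-1.321, 1.015, -1.017]
wrist_force: [0.8, -0.8, -0.2]
opening: 0.998
-62.744080177103505 0.041330669202303806
-154.85228555029948 0.02971294356771366
-159.4663505316392 0.03689074588527272
t 2.75 pos [ 0.3979 -0.1233  0.2487] F [-0.7 -1.4 -0.6] T [-0.05  0.   -0.03] op 1.003 j [ 0.65  0.05 -0.43  2.09  0.02  1.01 -1.1 ]
x [ 0.263 -0.965 -0.   ] y [ 0.001  0.    -1.   ] z [0.965 0.263 0.001]
```

```bash
python3 -m inch '-.86 0 .76 0 0 0 1;-.86 0 .76 0 0 0 1;-.86 0 .76 0 0 0 1;-.86 0 .76 0 0 0 1;-.86 0 .76 0 0 0 1'; python3 -m inch '-.86 0 .76 0 0 0 1;0 0 0 0 -1 0 1;0 0 0 0 -1 0 1;0 0 0 0 -1 0 1;0 0 0 0 -1 0 1';  python3 -c 'from h import *;st()'
```

```text
t: 3.38
tool_pos: [0.5253, 0.1304, 0.2484]
tcp_rot: [-1.321, 1.016, -1.017]
wrist_force: [0.8, -0.5, 0.5]
opening: 0.999
t: 4.0
tool_pos: [0.5502, 0.1801, 0.2483]
tcp_rot: [-1.43, 0.771, -0.771]
wrist_force: [0.6, 0.3, -0.2]
opening: 0.997
t 4.0 pos [0.5502 0.1801 0.2483] F [ 0.6  0.3 -0.2] T [-0.01 -0.01  0.05] op 0.997 j [ 0.17  0.41 -0.69  1.71  0.29  1.12 -1.6 ]
x [ 0.55  -0.835  0.   ] y [-0. -0. -1.] z [ 0.835  0.55  -0.   ]
```

```bash
for i in 1 2; do python3 -m inch '0 0 0 0 -1 0 1;0 0 0 0 -1 0 1;0 0 0 0 -1 0 1;0 0 0 0 -1 0 1;0 0 0 0 -1 0 1'; done
python3 -m inch '0 0 0 0 -1 0 1;0 0 0 0 -1 0 1;0 0 0 0 -1 0 1;0 0 0 0 -1 0 1;0 0 0 0 -1 0 1'; python3 -c 'from h import *;st()'
```

```text
t: 4.62
tool_pos: [0.5503, 0.18, 0.2483]
tcp_rot: [-1.521, 0.461, -0.461]
wrist_force: [0.2, 0.5, -0.4]
opening: 1.002
t: 5.25
tool_pos: [0.5503, 0.18, 0.2482]
tcp_rot: [-1.566, 0.148, -0.148]
wrist_force: [-0.0, -0.0, -0.2]
opening: 0.996
t: 5.88
tool_pos: [0.5503, 0.18, 0.2482]
tcp_rot: [-1.565, -0.166, 0.166]
wrist_force: [-0.9, 0.1, 0.9]
opening: 1.001
t 5.88 pos [0.5503 0.18   0.2482] F [-0.9  0.1  0.9] T [-0.   -0.    0.01] op 1.001 j [ 0.34  0.49 -0.94  1.71  0.43  1.16 -0.51]
x [ 0.978  0.21  -0.   ] y [-0. -0. -1.] z [-0.21   0.978 -0.   ]
```

```bash
python3 -m inch '0 0 0 0 -1 0 1;0 0 0 0 -1 0 1;0 0 0 0 -1 0 1;0 0 0 0 -1 0 1;0 0 0 0 -1 0 1' >/dev/null
python3 -m inch '0 0 0 0 -1 0 1;0 0 0 0 -1 0 1;0 0 0 0 -1 0 1;0 0 0 0 -1 0 1;0 0 0 0 -1 0 1'; python3 -c 'from h import *;st()'
```

```text
t: 7.12
tool_pos: [0.5503, 0.18, 0.2482]
tcp_rot: [-1.423, -0.788, 0.788]
wrist_force: [0.6, -0.0, -0.3]
opening: 0.998
t 7.12 pos [0.5503 0.18   0.2482] F [ 0.6 -0.  -0.3] T [-0.03  0.02  0.02] op 0.998 j [ 0.44  0.58 -1.12  1.71  0.55  1.22  0.19]
x [ 0.531  0.847 -0.   ] y [-0. -0. -1.] z [-0.847  0.531 -0.   ]
```

```bash
python3 -m inch '0 0 0 0 -1 0 1;0 0 0 0 -1 0 1;0 0 0 0 -1 0 1;0 0 0 0 -1 0 1;0 0 0 0 -1 0 1' >/dev/null;  python3 -c 'from h import *;st()'
```

```text
t 7.75 pos [0.5503 0.1799 0.2481] F [ 0.6  0.2 -0.4] T [ 0.01 -0.01  0.03] op 0.999 j [ 0.48  0.62 -1.19  1.7   0.6   1.24  0.55]
x [ 0.159  0.987 -0.   ] y [-0. -0. -1.] z [-0.987  0.159  0.   ]
```

```bash
python3 -m inch '0 0 0 0 -1 0 1;0 0 0 0 -1 0 1;0 0 0 0 -1 0 1' >/dev/null;  python3 -c 'from h import *;st()'
```

```text
t 8.12 pos [0.5503 0.18   0.2481] F [ 0.  -0.7  0.9] T [ 0.03 -0.01 -0.05] op 1.002 j [ 0.49  0.63 -1.22  1.7   0.62  1.26  0.78]
x [-0.08   0.997 -0.   ] y [-0. -0. -1.] z [-0.997 -0.08   0.   ]
```

```bash
python3 -m inch '0 0 0 0 -1 0 1;0 0 0 0 -1 0 1' >/dev/null;  python3 -c 'from h import *;s,M=st();print(s["joints"][2])'
```

```text
t 8.38 pos [0.5503 0.1799 0.2481] F [-0.9  0.1 -0.6] T [-0.04  0.05  0.02] op 1.001 j [ 0.49  0.64 -1.23  1.7   0.63  1.26  0.93]
x [-0.238  0.971 -0.   ] y [-0. -0. -1.] z [-0.971 -0.238  0.   ]
-1.2273391966811664
```

```bash
python3 -m inch '0 0 0 0 -1 0 1;0 0 0 0 -1 0 1; 0 0 0 0 -.5 0 1' >/dev/null;  python3 -c 'from h import *
s,M=st();print(s["joints"][2]); print(M.T@(np.array([.551,.1858,.2])-s["tool_pos"])/.05)'
```

```text
t 8.75 pos [0.5503 0.18   0.2482] F [0.2 0.7 0.4] T [0.03 0.01 0.03] op 0.999 j [ 0.5   0.65 -1.24  1.7   0.64  1.26  1.12]
x [-0.426  0.905 -0.   ] y [-0. -0. -1.] z [-0.905 -0.426  0.   ]
-1.2363048937523649
[ 0.10003309  0.96330956 -0.0627629 ]
```

```bash
python3 -m inch '.1 .4 -.06 0 0 0 1;0 .56 0 0 0 0 1' ;  python3 -c 'from fit import *
a=bot.read_camera("top");b=bot.read_camera("scene");crop(a,180,150,95,70,8,"t4.png");crop(b,350,100,95,70,8,"s4.png")
s,M=st();print(s["joints"][2])'
```

```text
t: 9.0
tool_pos: [0.5508, 0.1865, 0.1992]
tcp_rot: [-0.97, -1.524, 1.524]
wrist_force: [0.5, 0.3, 0.1]
opening: 1.003
t 9.2 pos [0.5506 0.1863 0.2001] F [-0.2 -0.1  1.3] T [-0.   -0.    0.01] op 0.998 j [ 0.45  0.7  -1.19  1.75  0.69  1.19  1.08]
x [-0.424  0.906  0.001] y [-0.001  0.    -1.   ] z [-0.906 -0.424  0.001]
-1.1859445615781974
```

View pics/t4.png

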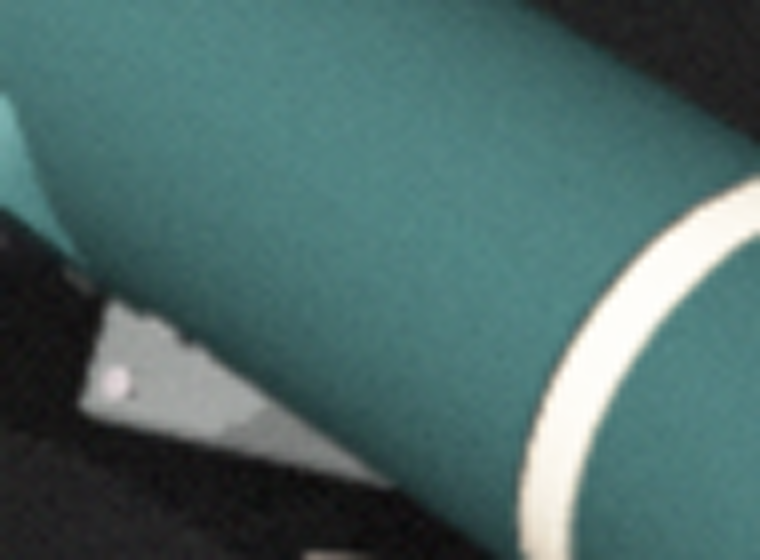

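View pics/s4.png

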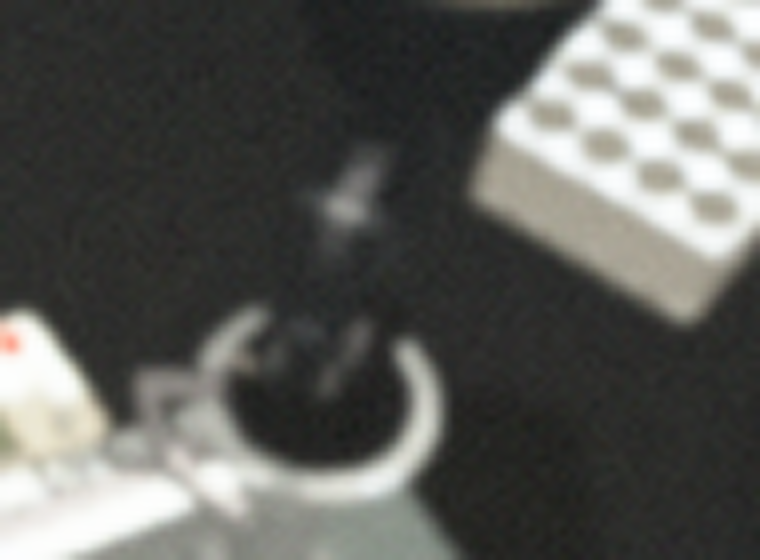

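```bash
python3 -m inch '0 .4 0 0 0 0 1;0 .4 0 0 0 0 1;0 0 0 0 0 0 1';  python3 -m inch '0 0 0 0 0 0 -1;0 0 0 0 0 0 -1;0 0 0 0 0 0 -1;0 0 0 0 0 0 -1';  python3 -c 'from h import *
st()'
```

```text
t: 9.57
tool_pos: [0.5501, 0.1858, 0.1587]
tcp_rot: [-0.967, -1.522, 1.525]
wrist_force: [0.3, 0.1, -0.0]
opening: 0.997
t: 10.07
tool_pos: [0.5507, 0.1875, 0.1614]
tcp_rot: [-0.968, -1.527, 1.523]
wrist_force: [-2.8, 3.8, 7.9]
opening: 0.506
t 10.07 pos [0.5507 0.1875 0.1614] F [-2.8  3.8  7.9] T [ 0.95  0.7  -0.12] op 0.506 j [ 0.43  0.74 -1.14  1.78  0.74  1.13  1.04]
x [-0.425  0.905  0.001] y [ 0.001  0.002 -1.   ] z [-0.905 -0.425 -0.002]
```

```bash
python3 -m inch '0 0 0 0 1 0 -1;0 0 0 0 1 0 -1;0 0 0 0 1 0 -1;0 0 0 0 1 0 -1;0 0 0 0 1 0 -1';python3 -m inch '0 0 0 0 1 0 -1;0 0 0 0 1 0 -1;0 0 0 0 1 0 -1;0 0 0 0 1 0 -1;0 0 0 0 1 0 -1'; python3 -c 'from h import *
st()'
```

```text
t: 10.7
tool_pos: [0.5507, 0.1875, 0.1614]
tcp_rot: [-1.191, -1.238, 1.234]
wrist_force: [-3.7, 4.4, 8.0]
opening: 0.502
t: 11.32
tool_pos: [0.5507, 0.1873, 0.1614]
tcp_rot: [-1.359, -0.939, 0.936]
wrist_force: [-4.3, 3.8, 8.4]
opening: 0.504
t 11.32 pos [0.5507 0.1873 0.1614] F [-4.3  3.8  8.4] T [0.48 0.93 0.06] op 0.504 j [ 0.33  0.64 -0.98  1.78  0.6   1.05  0.34]
x [0.356 0.935 0.002] y [ 0.001  0.001 -1.   ] z [-0.935  0.356 -0.001]
```

```bash
python3 -m inch '0 0 0 0 1 0 -1;0 0 0 0 1 0 -1;0 0 0 0 1 0 -1;0 0 0 0 1 0 -1;0 0 0 0 1 0 -1';python3 -m inch '0 0 0 0 .2 0 -1;0 0 0 0 0 0 -1;0 0 0 0 0 0 -1'; python3 -c 'from h import *
s,M=st();print(np.degrees(np.arctan2(M[1,0],M[0,0])))
a=bot.read_camera("top");b=bot.read_camera("scene");crop(a,180,150,95,70,8,"t5.png");crop(b,350,100,95,70,8,"s5.png")'
```

```text
t: 11.95
tool_pos: [0.55, 0.188, 0.1616]
tcp_rot: [-1.475, -0.634, 0.633]
wrist_force: [-14.9, 3.7, 23.8]
opening: 0.502
t: 12.32
tool_pos: [0.5498, 0.188, 0.1616]
tcp_rot: [-1.479, -0.623, 0.622]
wrist_force: [-11.3, 3.5, 18.2]
opening: 0.506
t 12.32 pos [0.5498 0.188  0.1616] F [-11.3   3.5  18.2] T [0.47 2.78 1.87] op 0.506 j [ 0.28  0.6  -0.89  1.78  0.54  1.02 -0.02]
x [0.699 0.715 0.001] y [ 0.     0.001 -1.   ] z [-0.715  0.699  0.001]
45.65064017933105
```

View pics/t5.png

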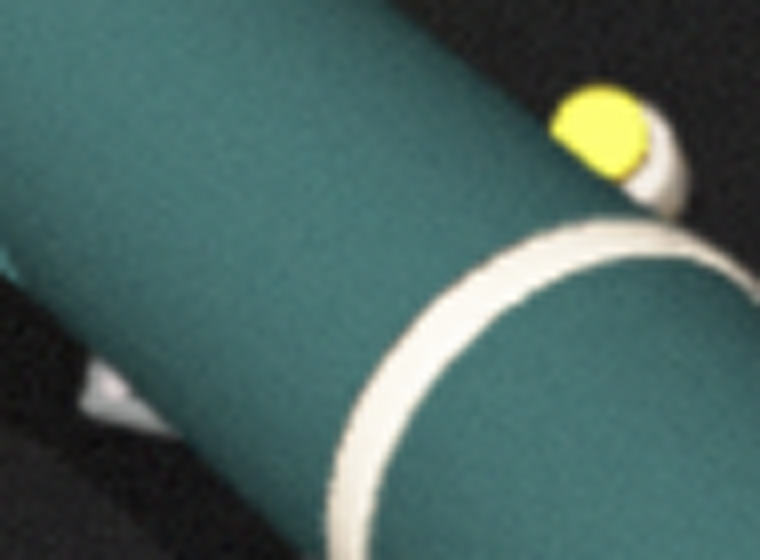

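View pics/s5.png

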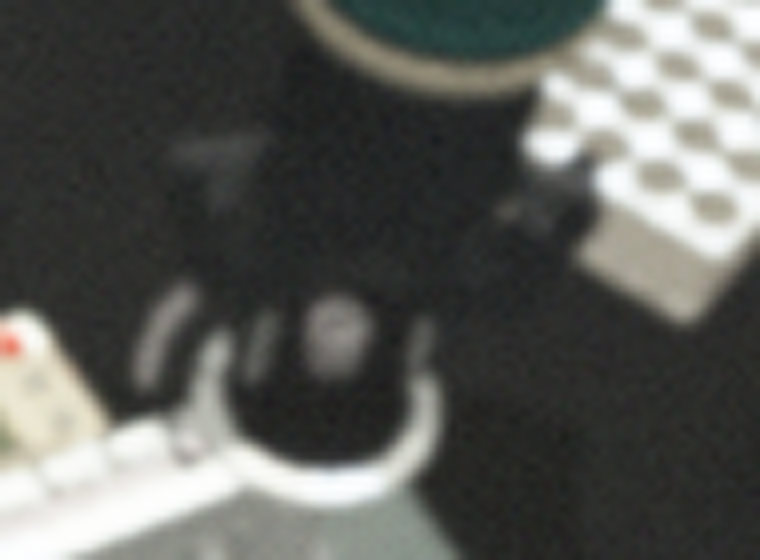

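```bash
python3 -m inch '0 0 0 0 0 0 1;0 0 0 0 0 0 1;0 0 0 0 0 0 1;0 0 0 0 0 0 1'; python3 -m inch '0 -.5 0 0 0 0 1;0 -1 0 0 0 0 1;0 -.2 0 0 1 0 1;0 0 0 0 1 0 1;0 0 0 0 1 0 1';python3 -m inch '0 0 0 0 1 0 1;0 0 0 0 1 0 1;0 0 0 0 1 0 1;0 0 0 0 1 0 1;0 0 0 0 1 0 1';python3 -m inch '0 0 0 0 1 0 1;0 0 0 0 1 0 1;0 0 0 0 1 0 1;0 0 0 0 1 0 1;0 0 0 0 1 0 1'; python3 -c 'from h import *
s,M=st();print(np.degrees(np.arctan2(M[1,0],M[0,0])))'
```

```text
t: 12.92
tool_pos: [0.5508, 0.1861, 0.1603]
tcp_rot: [-1.48, -0.62, 0.62]
wrist_force: [-0.0, -0.4, -0.1]
opening: 1.002
t: 13.55
tool_pos: [0.5508, 0.1861, 0.2455]
tcp_rot: [-1.528, -0.431, 0.431]
wrist_force: [-0.4, -0.6, -0.5]
opening: 0.999
t: 14.18
tool_pos: [0.5507, 0.1861, 0.2453]
tcp_rot: [-1.568, -0.118, 0.118]
wrist_force: [0.3, -0.5, 0.8]
opening: 0.996
t: 14.8
tool_pos: [0.5507, 0.1862, 0.2453]
tcp_rot: [-1.562, 0.196, -0.196]
wrist_force: [0.4, 0.1, -1.5]
opening: 0.999
t 14.8 pos [0.5507 0.1862 0.2453] F [ 0.4  0.1 -1.5] T [ 0.06  0.03 -0.  ] op 0.999 j [ 0.18  0.43 -0.73  1.71  0.31  1.12 -0.89]
x [ 0.969 -0.247 -0.   ] y [-0.  0. -1.] z [0.247 0.969 0.   ]
-14.303544848859499
```

```bash
python3 -m inch '0 0 -1 0 0 0 1;0 0 -1 0 0 0 1;0.03 0 -1 0 0 0 1;0 0 -.96 0 -.1 0 1;0 .5 0 0 0 0 1';python3 -m inch '0 0 0 0 0 0 1';  python3 -c 'from fit import *
s,M=st();print(np.degrees(np.arctan2(M[1,0],M[0,0])))
a=bot.read_camera("top");b=bot.read_camera("scene")
up=lambda f:np.clip(255*(f/255)**.6,0,255).astype("uint8")
a["frame"]=up(a["frame"].astype(float));b["frame"]=up(b["frame"].astype(float))
crop(a,190,150,130,80,6,"t6.png");crop(b,285,110,130,95,6,"s6.png")'
```

```text
t: 15.42
tool_pos: [0.504, -0.01, 0.2211]
tcp_rot: [-1.564, 0.19, -0.194]
wrist_force: [0.6, 1.6, -0.7]
opening: 1.004
t: 15.55
tool_pos: [0.503, -0.0065, 0.2194]
tcp_rot: [-1.562, 0.19, -0.186]
wrist_force: [-0.0, 0.1, 0.9]
opening: 0.998
t 15.65 pos [ 0.504  -0.0055  0.2209] F [ 0.4 -0.3  0.7] T [0.02 0.01 0.02] op 1.001 j [ 0.55  0.3  -0.7   1.92  0.23  1.   -0.49]
x [ 0.972 -0.236 -0.   ] y [ 0.  0. -1.] z [0.236 0.972 0.   ]
-13.626884106251062
```

View pics/t6.png

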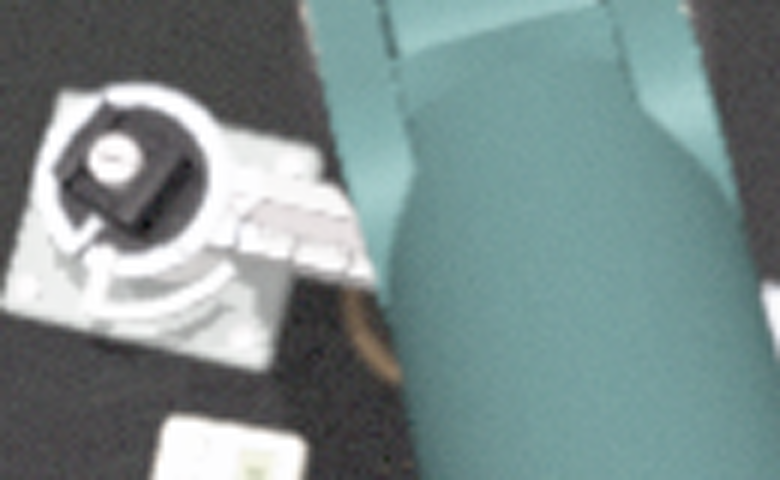

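View pics/s6.png

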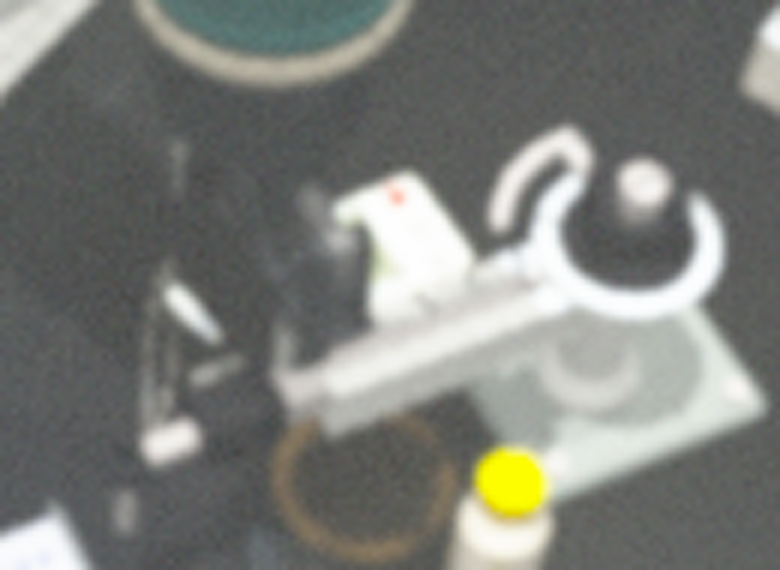

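```bash
python3 -m inch '0 .8 0 0 0 0 1;0 .7 0 0 0 0 1;0 .4 0 0 0 0 1;0 .3 0 0 0 0 1;0 0 0 0 0 0 1';python3 -m inch '0 0 0 0 0 0 -.1;0 0 0 0 0 0 -.1;0 0 0 0 0 0 -.1';  python3 -c 'from fit import *
s,M=st();print(np.degrees(np.arctan2(M[1,0],M[0,0])), M.T@s["wrist_force"])
b=bot.read_camera("scene")
up=lambda f:np.clip(255*(f/255)**.6,0,255).astype("uint8")
b["frame"]=up(b["frame"].astype(float))
crop(b,285,110,100,75,8,"s7.png")'
```

```text
t: 16.38
tool_pos: [0.5037, -0.0058, 0.11]
tcp_rot: [-1.563, 0.188, -0.187]
wrist_force: [-0.6, -0.2, 0.9]
opening: 1.002
t: 16.75
tool_pos: [0.5035, -0.0061, 0.1107]
tcp_rot: [-1.563, 0.188, -0.188]
wrist_force: [-4.2, 0.1, 3.8]
opening: 0.451
t 16.85 pos [ 0.5034 -0.0061  0.1105] F [-4.4  1.3  3.8] T [ 0.23  1.05 -0.03] op 0.455 j [ 0.47  0.46 -0.62  2.01  0.38  0.78 -0.62]
x [ 0.972 -0.237 -0.   ] y [-0. -0. -1.] z [ 0.237  0.972 -0.   ]
-13.690288183334053 [-4.539868   -3.80572091  0.21513442]
```

View pics/s7.png

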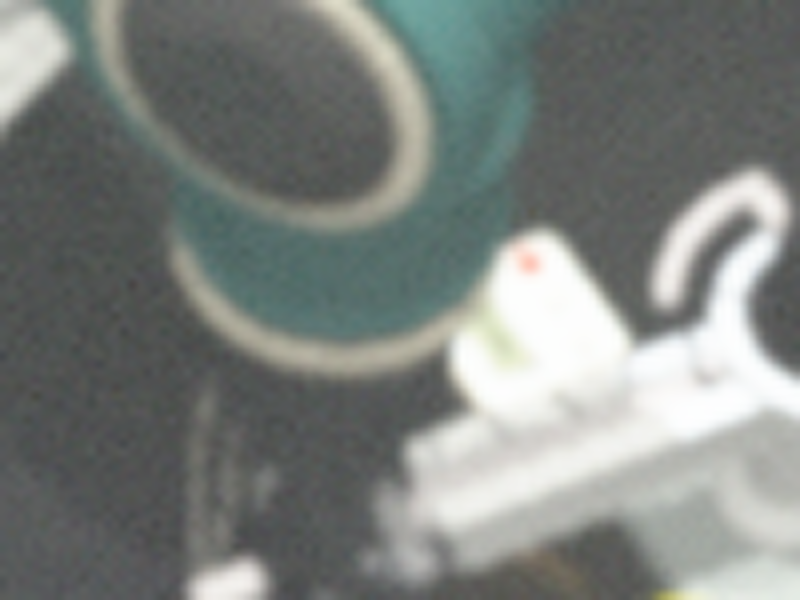

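```bash
python3 -m inch '.01 0 0 0 0 0 -1;0 0 0 0 0 0 -1;0 0 0 0 0 0 -1;0 0 0 0 0 0 -1;0 0 0 0 0 0 -1';  python3 -c 'from fit import *
s,M=st();print(M.T@s["wrist_force"])'
```

```text
t: 17.52
tool_pos: [0.5022, -0.0059, 0.1104]
tcp_rot: [-1.564, 0.191, -0.184]
wrist_force: [-25.0, 3.2, 27.3]
opening: 0.347
t 17.62 pos [ 0.5023 -0.0059  0.1105] F [-24.7   2.1  28.1] T [ 0.68  4.92 -0.37] op 0.346 j [ 0.47  0.46 -0.62  2.01  0.38  0.79 -0.62]
x [ 0.972 -0.237 -0.004] y [-0.004 -0.001 -1.   ] z [ 0.237  0.972 -0.002]
[-24.62502186 -28.0347036   -3.85068551]
```

```bash
python3 -m inch '-.02 -.02 0 0 0 0 -1;0 0 0 0 0 0 -1;0 0 0 0 0 0 -1';  python3 -c 'from fit import *
s,M=st();print(M.T@s["wrist_force"],s["tool_pos"])'; python3 -m inch '0 0 -.2 0 0 0 -1;0 0 -.2 0 0 0 -1;0 0 -.2 0 0 0 -1;0 0 0 0 0 0 -1';  python3 -c 'from fit import *
s,M=st();print(M.T@s["wrist_force"])'
```

```text
t: 18.0
tool_pos: [0.502, -0.0058, 0.1108]
tcp_rot: [-1.563, 0.19, -0.186]
wrist_force: [-9.2, 3.9, 0.9]
opening: 0.343
t 18.1 pos [ 0.502  -0.0058  0.1108] F [-9.2  3.4  0.9] T [ 0.58  1.89 -0.45] op 0.346 j [ 0.47  0.46 -0.62  2.01  0.38  0.79 -0.62]
x [ 0.972 -0.237 -0.003] y [-0.003  0.    -1.   ] z [ 0.237  0.972 -0.   ]
[-9.70043587 -0.88397776  1.11230608] [ 0.50203587 -0.0057749   0.11079981]
t: 18.6
tool_pos: [0.4946, -0.0353, 0.1108]
tcp_rot: [-1.563, 0.191, -0.186]
wrist_force: [-10.3, 4.5, 2.1]
opening: 0.341
t 18.7 pos [ 0.4948 -0.0349  0.1108] F [-11.2   5.    2.3] T [ 0.88  2.08 -0.44] op 0.346 j [ 0.53  0.45 -0.62  2.02  0.37  0.78 -0.56]
x [ 0.972 -0.237 -0.003] y [-0.003  0.    -1.   ] z [ 0.237  0.972 -0.   ]
[-12.09334249  -2.21858577   2.18733914]
```

```bash
python3 -m inch '0 0 -.25 0 0 0 -1;0 0 -.25 0 0 0 -1;0 0 -.25 0 0 0 -1;0 0 -.15 0 0 0 -1;0 0 0 0 0 0 -1';  python3 -c 'from fit import *
s,M=st();print(M.T@s["wrist_force"],M.T@(s["tool_pos"]-[.502,-.0058,.1108]))
for k in range(3): fr=[bot.read_camera("scene") for _ in range(3)]
b=fr[0]; f=np.mean([x["frame"].astype(float) for x in fr],0)
b["frame"]=f.astype("uint8"); crop(b,300,115,100,75,8,"s8.png")
a=bot.read_camera("top");crop(a,185,150,130,80,6,"t8.png")'
```

```text
t: 19.32
tool_pos: [0.4838, -0.0788, 0.1108]
tcp_rot: [-1.562, 0.191, -0.185]
wrist_force: [-13.0, 6.2, 3.9]
opening: 0.341
t 19.43 pos [ 0.4839 -0.0784  0.1108] F [-12.9   7.2   4.8] T [ 1.1   2.47 -0.42] op 0.344 j [ 0.61  0.44 -0.62  2.04  0.36  0.77 -0.46]
x [ 0.972 -0.237 -0.003] y [-0.003  0.001 -1.   ] z [ 0.237  0.972 -0.   ]
[-14.22573565  -4.75943572   3.9444311 ] [-3.82766259e-04  3.78203305e-05 -7.48163010e-02]
```

View pics/s8.png

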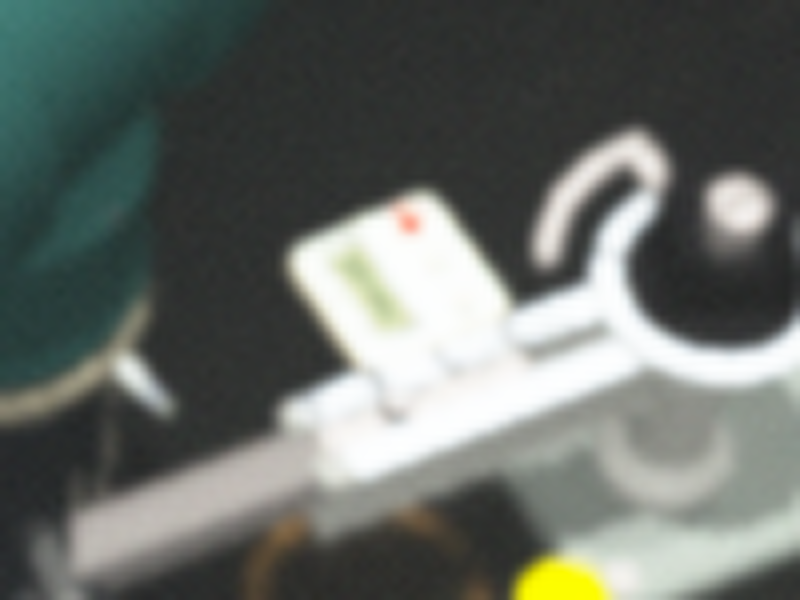

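View pics/t8.png

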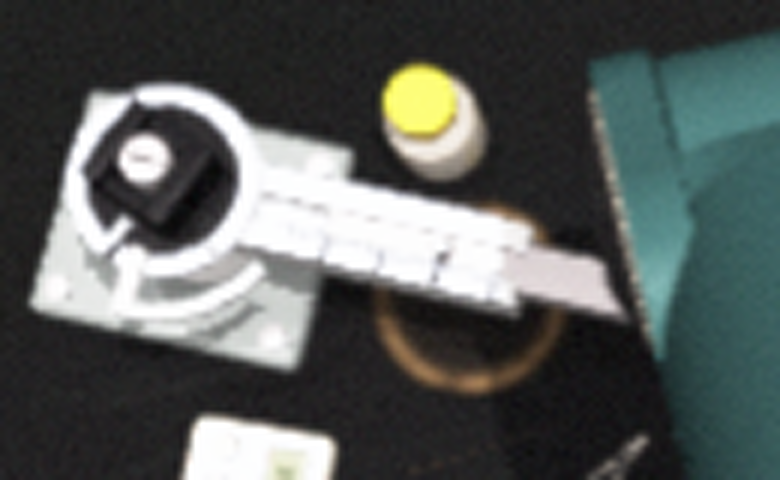

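```bash
python3 -c 'from fit import *
a=bot.read_camera("top");f=np.mean([bot.read_camera("top")["frame"].astype(float) for _ in range(6)],0)
a["frame"]=np.clip((f-100)*1.6,0,255).astype("uint8")
o=np.array([.5505,.1875]);yaw=np.radians(-103.7)
for x in (.075,.1,.125,.15): print(x,((proj(a,W(o,yaw,[(x,-.009,.1255)]))-[225,175]+.5)*14).round())
crop(a,225,175,55,35,14,"t9.png")'
```

```text
0.075 [[201. 212.]]
0.1 [[331. 241.]]
0.125 [[461. 271.]]
0.15 [[592. 300.]]
```

View pics/t9.png

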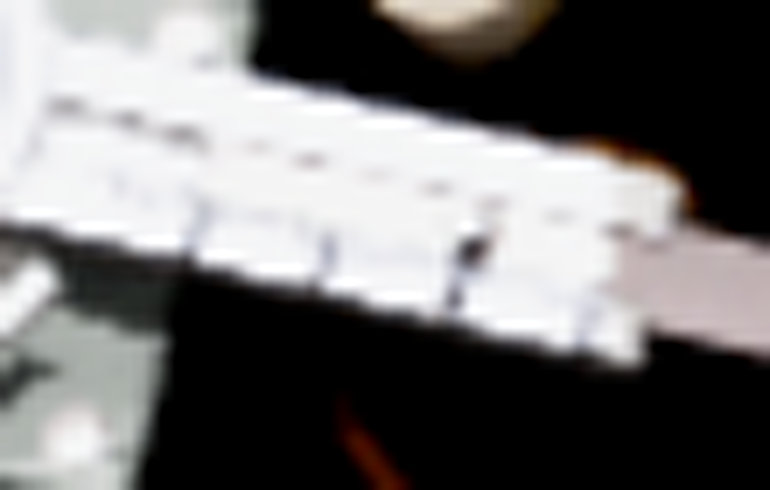

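```bash
python3 -c 'from h import *
a=bot.read_camera("top");crop(a,170,130,250,150,3,"t10.png");st();print(bot.sign_off())'
```

```text
t 20.43 pos [ 0.4839 -0.0783  0.1107] F [-12.7   6.1   4.4] T [ 1.11  2.46 -0.45] op 0.344 j [ 0.61  0.44 -0.62  2.04  0.36  0.77 -0.46]
x [ 0.972 -0.237 -0.004] y [-0.003  0.001 -1.   ] z [ 0.237  0.972 -0.   ]
the job is handed in; nothing more can be done
None
```

View pics/t10.png

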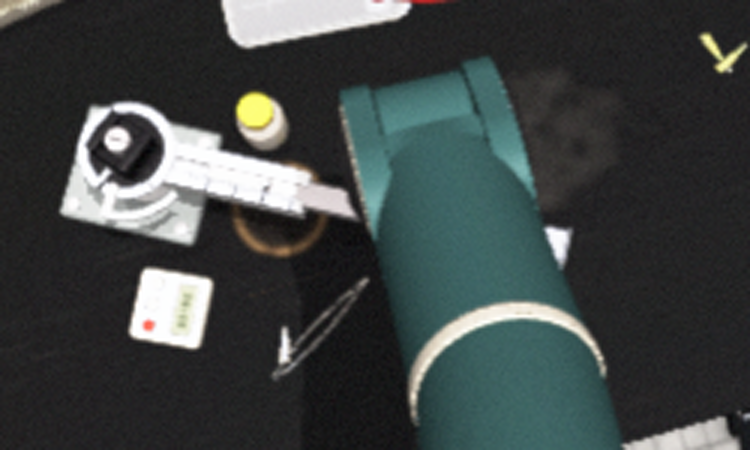

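I turned the lock collar to its locked mark, squeezed the head with the button pressed, and pulled the arm out to the third long mark. I handed the job in at about 20 s, well under the 48 s limit, still gripping the head.

- **Collar:** it turned about 1.21 rad clockwise, measured from the tool, until torque rose at the end stop. The picture shows the pointer on the broad bar.
- **Grip and button:** the opening closed to 0.344, which is the pressed width of the head. I take the button as pressed from that and from the arm coming free, since its travel cannot be read directly.
- **Extension:** the tool moved 74.8 mm from home. In the top camera the hairline lines up with the third long mark (about 455–468, 247–285 px in the enlarged crop).
- **Holding:** tool position was steady to within 0.1 mm over the last second. About 14 N of sideways force remained on the gripper, because it sits slightly to the +y side of the head's centre.
- **Bystanders:** the bottle, timer and forceps look unmoved in the last picture. The robot arm hid the marker, and I did not check tube_15. The tool never went near tube_15, and the fingertips stayed well above the marker.

The two cameras disagreed by about 2 mm on the column's position. I corrected for that using where the gripper settled on the collar.

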